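Close the gauge case and latch it

ROBOT

A 7-joint arm with a two-finger parallel gripper is mounted at the origin on the work surface. World frame = base frame: x ahead of the robot, y to its left, z up, the work surface at z = 0. Lengths are in m, angles in degrees, forces in N, time in s.
With the tool pointing down it reaches from about 0.4 to 0.875 m from the base axis. Payload 4.4 kg.
Tool frame: the origin (TCP) lies on the centre line of the jaws, within the pads' length; the fingertips stand 14 mm ahead of it and the grasp point (between the pads) lies 5 mm behind it; z points along the fingers, y is the line along which they close (so a half turn about z gives the same grasp; the last joint's range is limited). The gripper opens to 85 mm and grips with 20 to 120 N. Pads are 22 mm wide; open, the fingers measure 114 mm over their backs; the gripper's body (76 mm by 85 mm) begins 54 mm behind the grasp point. The pads swing forward as they close: fully open they stand 13 mm farther back than shut.
Start: joints at [-68.915, 36.005, 2.206, 86.941, -1.547, 57.084, -1.146], TCP at [0.273, 0.59, 0.245] pointing down, gripper open.
Joint ranges: [-175.42, 175.42], [-21.48, 121.26], [-71.46, 75.88], [10.55, 141.38], [-63.04, 243.04], [13.31, 113.54], [-168.57, 168.57]. Speed limits (degrees/s): [147.25, 147.25, 180, 180, 180, 180, 180].

INTERFACE

Orientations are given as [roll, pitch, yaw] about the fixed x, y, z axes, in that order (R = Rz(yaw) Ry(pitch) Rx(roll)).
In Python, from rig import state, get_image, calibration, hand_in gives the robot as it stands.
- The arm moves only by the tool send_rows, never from a script. Its argument "steps" is a list of rows, each a list of 4 numbers: the shift along the tool's x, y, z in units of 0.02 m (1.0 is 0.02 m), then the turn about the tool's z in units of 6 degrees (1.0 is 6 degrees). A call has 1 to 12 rows; each row shifts and turns the commanded pose from where the row before left it, along the tool's axes as they then stand; what a row does not reach is not made up. A row lasts 1/10 s, in which the tool goes at most 50 mm and 8.59 degrees, less where a joint would pass 70% of its speed; a pose out of reach is approached as far as the arm can. A call with a number of a shift or a turn outside -1 to 1 is refused whole. A call with a gripper value outside its range is refused whole. "fingers" is the opening, from -1 (shut) to 1 (fully open), set as the call begins (left out, the last holds). The fingers move at their own pace and stop on an object; "newtons" is the grip in N (left out, the last holds). Time passes only in rows, so rows that do not move let the fingers close. It gives the time, the measured TCP pose, the force, the opening and the grip force at its end, in the units of the state.
- state(): the state, without advancing time (a new reading comes with each control period).
- get_image(name): name is "side" or "top" or "wrist"; returns the picture (420x560x3 uint8, red, green, blue); there is no depth.
- calibration(name): a dict with "fx", "fy", "cx", "cy" (pixels), "dist" ([k1, k2, p1, p2, k3] as OpenCV has them; the pictures are not rectified), "R" (3x3) and "t" (3): a world point X has camera coordinates R X + t; the wrist camera has in their place "tool_from_camera" (4x4, takes a point from camera to tool coordinates, whose origin is the TCP and whose axes are the flange's). Camera axes: x right, y down, z forward; pixel columns grow to the right and rows downward; lengths in m; the calibration is good to about 2 mm. A picture is of the moment at which its call begins: read the wrist's pose just before it. calibration takes no time and is no camera call.
- hand_in(): hands the job in; it is judged then, once.
The state is a dict: "time": time; "joint_pos": joint angles; "qd": joint speeds; "joint_efforts": joint torques, N m; "eef_pos": TCP position; "eef_rot": TCP orientation; "wrist_force": force on the tool from outside, world axes, zero at the start; "moment": the same for the moment, N m; "finger_gap": opening from 0.0 (shut) to 1.0 (fully open); "grip_force": force on a finger pad.
Only numpy, scipy, OpenCV 4.12 (cv2) and the standard library are available. Lean on these libraries where they do the work, as an engineer would, in place of code of your own. Each camera call takes 0.05 s, during which the arm holds its last target. There are 200 camera calls.

TASK

Close the blue gauge case: fold the grey flap fully down first, then fold the blue flap fully down over it. Then turn the red latch bar clockwise (seen from above) until you feel it click into its locking notch, and stop there: turned much further it comes out of the notch again. Leave the other things on the bench and on the case where they are.

Things in the scene. Friction and masses are not known exactly. Their poses are not given: they have to be found in the camera images.
- case: The blue gauge case, fixed to the bench, 200 x 200 mm in plan. Origin: centre of its underside; z up. At its -x side is a solid deck, 55 mm deep (case x -100 to -45 mm, top at z 85 mm), carrying the latch. The open compartment is behind it (x -45 to 100), closed by two flaps, each 140 mm along x (x -42 to 98), 120 mm from hinge to free edge and 5 mm thick, hinged along the right and left sides.
- flap_in (a joint): Angle (rad) of the grey flap with a white stripe: 0 = flat, closed; 1.75 to 2.15 at the start, leaning outwards (pi/2 is upright). Hinge line along case x at y -98, z 86 mm; closed, it reaches to y +22 and its underside is at z 86. Stiff hinge (0.13 N m, about 1.5 N at the free edge): it stays where it is left and has to be pushed all the way down.
- flap_out (a joint): Angle (rad) of the blue flap with a yellow stripe: 0 = flat, closed; 1.75 to 2.15 at the start, leaning outwards. Hinge line along case x at y +98, z 92 mm; same stiffness. Closed, it reaches to y -22 mm and lies over the grey flap, its top at z 97 mm: if it is closed first, the grey flap cannot close.
- flap_in_edge (a point): Middle of the free edge of the grey flap.
- flap_out_edge (a point): Middle of the free edge of the blue flap.
- housing (a point): Centre of the top of the round aluminium housing under the latch (54 mm across, 14 mm high), at case x -72, y 0, z 99 mm: the latch's upright axis; axes as the case's.
- latch: Red latch bar on the deck: 84 mm long (own y; white stripe on the +y end), 12 wide (own x), spans case z 101 to 123 mm. Origin on its upright axis at case x -72, y 0, z 99. At the start its y axis is turned 0 to 0.45 rad clockwise (from above) of the case's y; it turns on clockwise, 2.75 rad at most. Locked, one end reaches 12 mm over the closed flaps, 4 mm above them.
- latch_end (a point): Tip of the bar's +y end, 42 mm from the axis, case z 112 mm. From case y the bar turns almost freely (under 0.07 N m) until, at 0.8 to 1.3 rad (it differs each time), a spring detent resists, up to 0.25 N m (7 N near the tip). At 1.2 to 1.8 rad it snaps over and jumps on 0.35 rad by itself, the resistance gone: the click. About 0.25 rad beyond that rest it would leave the notch (0.4 N m).
- pin (a joint): Travel (m) of the latch's small spring pin with a yellow tail, at the housing: about 0.001 = riding on the cam before the detent, -0.002 on its crest, about 0.0045 when it has dropped into the locking notch.
- eraser: Small white eraser, 20 x 20 x 12 mm, lying on the case's deck near its right-hand (-y) end; origin at the centre of its underside.
- tape: Black and red tape measure, 65 x 34 x 60 mm, origin at the centre of its underside.
- grip_blank: Dark walnut L-shaped blank, about 110 x 70 x 35 mm, origin on its underside.
- glue: White glue bottle with a red cap, 44 mm across, 110 mm high, origin at the centre of its underside.
- driver: Screwdriver with a yellow handle, lying on the bench.
- rule: Steel rule, 300 x 30 x 4 mm, lying on the bench, origin at the centre of its underside.
- tin: Open steel tin, 70 mm across, 60 mm high, origin at the centre of its underside.

How it is judged:
By the outcome, as a careful person would: the job done as asked, in the order asked, and still so for the second after the job is handed in, with the robot touching nothing.
It also fails if it takes over 72 s, if anything falls off the work surface, if the arm or the gripper's body presses on something with over 40 N, if the wrist force passes 120 N, or if a joint passes its speed limit or range.

## Working session

There is one attempt and no reset: what is moved stays moved. The work goes in short steps, Python scripts to look and compute and a tool call to move; the robot and the scene stay as the last step left them, time stands still between calls to the robot, and variables do not carry over. Pictures are saved under pics/ and viewed, at most 10 in all, crops included, and the job is handed in when it is done.

Besides the shell and the picture viewer there is one more tool, called after "Request:" as name(argument=value, ...), one argument or row to a line, values as JSON. send_rows: Moves the arm, as the interface text tells. Shifts and turns lie within -1 to 1; 1 stands for 0.02 m of shift or 6 degrees of turn. Its arguments: {"type":"object","properties":{"steps":{"type":"array"},"fingers":{"type":"number"},"newtons":{"type":"number"}},"required":["steps"]}

```bash
mkdir -p pics
python3 - <<'E'
from rig import *
import cv2
s=state();print({k:s[k] for k in('time','eef_pos','eef_rot','finger_gap')})
for n in('side','top'):
    cv2.imwrite(f'pics/{n}0.png',get_image(n)[:,:,::-1]);c=calibration(n);print(n,c)
E
```

```text
{'time': 0.0, 'eef_pos': array([0.27291615, 0.58927501, 0.24437534]), 'eef_rot': array([-1.79891747e+02,  7.47578807e-04,  1.55146346e+02]), 'finger_gap': 0.9994815941252614}
side {'fx': 504.48371911488584, 'fy': 504.48371911488584, 'cx': 262.3443341496775, 'cy': 208.22195596598473, 'dist': array([0.05290288, 0.        , 0.        , 0.        , 0.        ]), 'R': array([[ 0.84781331, -0.53020283, -0.00987703],
       [-0.30377893, -0.47031824, -0.82856449],
       [ 0.43466189,  0.70546844, -0.55980651]]), 't': array([-0.53213381,  0.26082371,  1.17318209])}
top {'fx': 386.6172725981485, 'fy': 386.6172725981485, 'cx': 276.347269877333, 'cy': 207.8886029422864, 'dist': array([-0.04120025,  0.        ,  0.        ,  0.        ,  0.        ]), 'R': array([[ 0.0045914 , -0.99988231,  0.01463838],
       [-0.99042764, -0.00656651, -0.13787668],
       [ 0.13795658, -0.01386521, -0.99034122]]), 't': array([-0.00821498,  0.63885299,  0.92909876])}
```

View pics/top0.png

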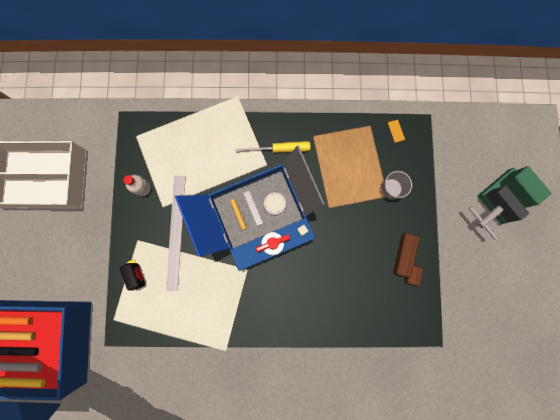

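View pics/side0.png

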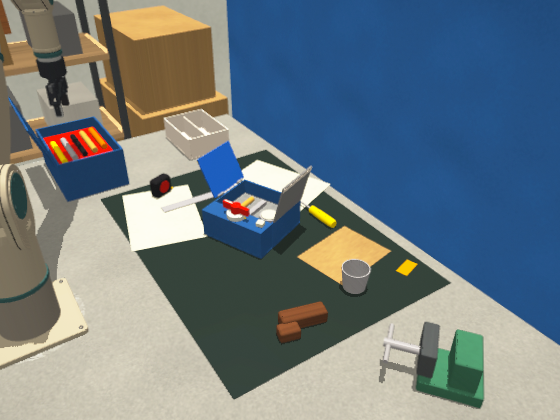

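The top view shows the case at about (262,215) with its deck toward the robot, the blue flap to the left, the grey flap to the right, and the red latch at (273,243). The side view shows both flaps open and leaning out. I'll crop closer.

Run:
```python
import cv2,numpy as np
t=cv2.imread('pics/top0.png')[140:275,170:335];s=cv2.imread('pics/side0.png')[135:275,185:335]
a=cv2.resize(t,None,fx=4,fy=4,interpolation=cv2.INTER_CUBIC)[:, :]
a=cv2.resize(a,(733,600));cv2.imwrite('pics/tc.png',a)  # scale 4.444
cv2.imwrite('pics/sc.png',cv2.resize(s,None,fx=4,fy=4,interpolation=cv2.INTER_CUBIC))
```

```text
(no output)
```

View pics/tc.png

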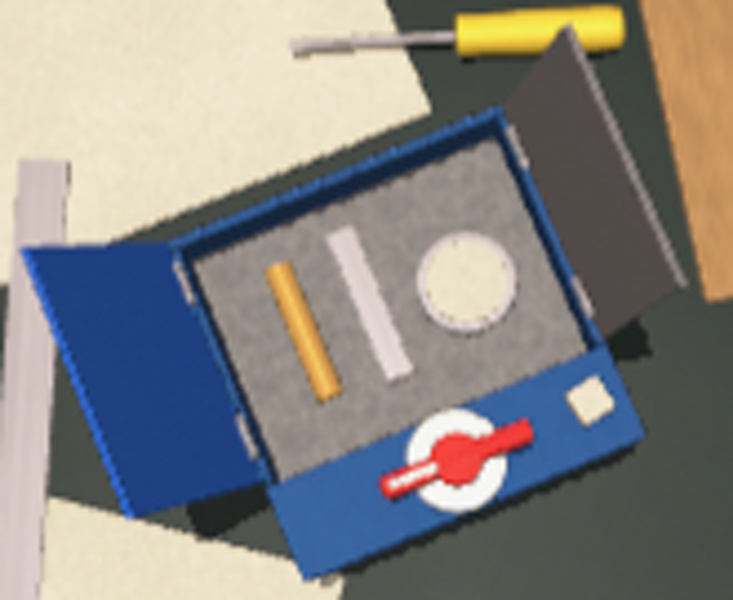

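View pics/sc.png

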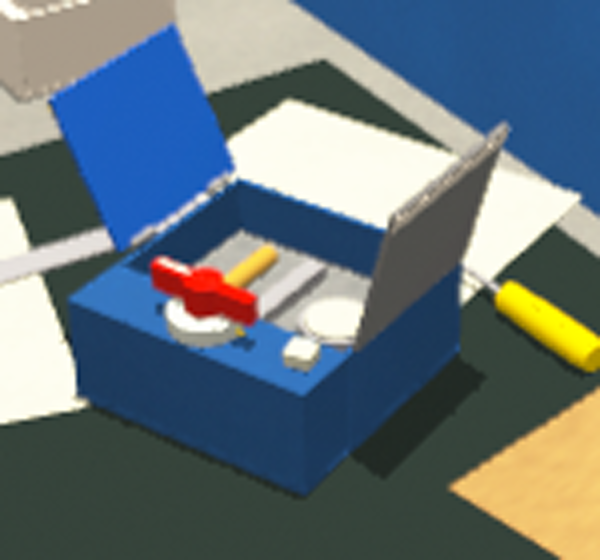

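The crops show these features (4.444x, offset 170,140):
- Deck front corners at (306,578) and (642,435), rear corners at (175,243) and (500,108).
- Blue free edge from (25,250) to (132,516), grey free edge from (570,30) to (685,285).
- Bar tips at (383,490) (white end) and (533,430).
- Eraser on the right of the deck.

```bash
cat > h.py <<'E'
import numpy as np,cv2
from rig import *
def ray(n,px):
    c=calibration(n);K=np.array([[c['fx'],0,c['cx']],[0,c['fy'],c['cy']],[0,0,1]])
    p=cv2.undistortPoints(np.array([[px]],float),K,c['dist'])[0,0]
    return -c['R'].T@c['t'],c['R'].T@np.array([*p,1])
def onz(n,px,z):
    o,d=ray(n,px);return o+d*(z-o[2])/d[2]
def top(u,v): return (170+(u+.5)/4.444-.5,140+(v+.5)/4.444-.5)
def side(u,v): return (185+(u+.5)/4-.5,135+(v+.5)/4-.5)
E
python3 - <<'E'
from h import *
P=np.array([onz('top',top(*q),.085)[:2] for q in[(306,578),(642,435),(500,108),(175,243)]])
M=np.array([[-.1,.1],[-.1,-.1],[.1,-.1],[.1,.1]])
S=np.array([onz('side',side(*q),.085)[:2] for q in[(68,300),(303,395)]]);print('side corners',S)
print(P,[np.linalg.norm(P[i]-P[i-1]) for i in range(4)])
A=(P-P.mean(0)).T@M;U,_,V=np.linalg.svd(A);R=U@V;yaw=np.arctan2(R[1,0],R[0,0]);c=P.mean(0)
print('case',c,np.degrees(yaw),'res',P-c-M@R.T)
h=c+R@[-.072,0];print('housing',h)
t=[onz('top',top(*q),.123)[:2] for q in[(383,490),(533,430)]]
print('tips case',[(R.T@(x-c)) for x in t], 'centre',R.T@(onz('top',top(458,461),.123)[:2]-c))
R3=np.eye(3);R3[:2,:2]=R
for nm,q,y,z in(('blue',[(25,250),(132,516)],.098,.092),('grey',[(570,30),(685,285)],-.098,.086)):
  for (u,v),x in zip(q,(.098,-.042)):
    o,d=ray('top',top(u,v));o=R3.T@(o-[*c,0]);d=R3.T@d
    p=o+d*(x-o[0])/d[0]
    # sphere-like: intersect with cylinder r=.12 about hinge
    a=d[1]**2+d[2]**2;dy,dz=o[1]-y,o[2]-z;b=dy*d[1]+dz*d[2];cc=dy*dy+dz*dz-.12**2;D=b*b-a*cc
    print(nm,'plane',p.round(3),'cyl',[(o+d*(-b+s*max(D,0)**.5)/a).round(3) for s in(-1,1)])
E
```

```text
side corners [[ 0.48345385  0.08431588]
 [ 0.56235602 -0.09641307]]
[[ 0.4854673   0.08462349]
 [ 0.56234365 -0.09461115]
 [ 0.74218739 -0.01773034]
 [ 0.66536303  0.15912354]] [np.float64(0.1947119146093596), np.float64(0.19502571044383032), np.float64(0.19558739916435244), np.float64(0.1928192864345856)]
case [0.61384034 0.03285138] 23.083410327801513 res [[ 0.00282754 -0.00101432]
 [ 0.00128973  0.00373805]
 [-0.00285353  0.0022047 ]
 [-0.00126374 -0.00492843]]
housing [0.54760502 0.00462229]
tips case [array([-0.07222149,  0.04163022]), array([-0.07369419, -0.04134572])] centre [-0.07342204  0.00045624]
blue plane [0.098 0.155 0.191] cyl [array([0.096, 0.154, 0.198]), array([0.144, 0.185, 0.01 ])]
blue plane [-0.042  0.151  0.207] cyl [array([-0.041,  0.153,  0.199]), array([-0.025,  0.184,  0.008])]
grey plane [ 0.098 -0.131  0.189] cyl [array([ 0.095, -0.129,  0.202]), array([ 0.149, -0.168, -0.011])]
grey plane [-0.042 -0.129  0.208] cyl [array([-0.042, -0.13 ,  0.202]), array([-0.024, -0.169, -0.011])]
```

Request:
send_rows(
  steps=[
    [0,0,-0.2,1],
    [0,0,-0.2,1],
    [0,0,-0.2,1],
    [0,0,-0.2,1],
    [0,0,-0.2,1],
    [0,0,-0.2,1],
    [0,0,-0.2,1],
    [0,0,0,0],
  ],
  fingers=-1,
)

```text
time: 0.9
eef_pos: [0.2731, 0.5899, 0.2734]
eef_rot: [180.0, 0.0, 113.1]
wrist_force: [-0.3, 0.7, 0.3]
finger_gap: -0.0
grip_force: 0.0
```

Request:
send_rows(
  steps=[
    [-1,0.15,0,0],
    [-1,0.15,0,0],
    [-1,0.15,0,0],
    [-1,0.15,0,0],
    [-1,0.15,0,0],
    [-1,0.15,0,0],
    [-1,0.15,0,0],
    [-1,0.15,0,0],
    [-1,0.15,0,0],
    [-1,0.15,0,0],
    [-1,0.15,0,0],
    [-1,0.15,0,0],
  ],
)

```text
time: 2.1
eef_pos: [0.4013, 0.3817, 0.2734]
eef_rot: [180.0, -0.0, 113.2]
wrist_force: [0.3, 0.2, 0.5]
finger_gap: -0.001
grip_force: 0.0
```

Request:
send_rows(
  steps=[
    [-1,0.15,0,0],
    [-1,0.15,0,0],
    [-1,0.15,0,0],
    [-1,0.15,0,0],
    [-1,0.15,0,0],
    [-1,0.15,0,0],
    [-1,0.15,0,0],
    [-1,0.15,0,0],
    [-1,0.15,0,0],
    [-1,0.15,0,0],
    [-1,0.15,0,0],
    [-1,0.15,0,0],
  ],
)

```text
time: 3.3
eef_pos: [0.5284, 0.1751, 0.2734]
eef_rot: [180.0, -0.0, 113.2]
wrist_force: [0.1, 0.2, -0.6]
finger_gap: -0.002
grip_force: 0.0
```

Request:
send_rows(
  steps=[
    [-1,0.15,0,0],
    [-1,0.15,0,0],
    [-1,0.15,0,0],
    [-1,0.15,0,0],
    [-1,0.15,0,0],
    [-1,0.15,0,0],
    [-1,0.15,0,0],
    [-1,0.15,0,0],
    [-1,0.15,0,0],
    [-1,0.15,0,0],
    [-1,0.15,0,0],
    [-1,0.15,0,0],
  ],
)

```text
time: 4.5
eef_pos: [0.6555, -0.0315, 0.2732]
eef_rot: [-180.0, -0.0, 113.2]
wrist_force: [0.1, 0.1, 0.6]
finger_gap: -0.002
grip_force: 0.0
```

Request:
send_rows(
  steps=[
    [-1,0.15,0,0],
    [-1,0.15,0,0],
    [-1,0.15,0,0],
    [-1,0.15,0,0],
    [-1,0.15,0,0],
    [0,0,0,0],
  ],
)

```text
time: 5.1
eef_pos: [0.7085, -0.1207, 0.2728]
eef_rot: [-179.9, 0.1, 112.9]
wrist_force: [-0.3, 0.7, 0.5]
finger_gap: -0.001
grip_force: 0.0
```

```bash
cat >> h.py <<'E'
C=np.array([.6138,.0329]);Y=np.radians(23.08);RC=np.array([[np.cos(Y),-np.sin(Y)],[np.sin(Y),np.cos(Y)]])
def cs():
    s=state();p=s['eef_pos'];a=RC.T@(p[:2]-C)
    print('t',round(s['time'],2),'case xy',a.round(4),'tip z',round(p[2]-.014,4),'yaw',s['eef_rot'][2].round(2),'F case',(RC.T@s['wrist_force'][:2]).round(1),s['wrist_force'][2].round(1),'M',s['moment'].round(2));return s
E
python3 -c "from h import *;cs()"
```

```text
t 5.1 case xy [ 0.0269 -0.1784] tip z 0.2588 yaw 112.92 F case [-0.   0.7] 0.5 M [-0.04 -0.    0.02]
```

Request:
send_rows(
  steps=[
    [0,0,1,0],
    [0,0,1,0],
    [0,0,1,0],
    [0,0,1,0],
    [0,0,0.15,0],
    [0.8,0,0,0],
    [0.8,0,0,0],
    [0.8,0,0,0],
    [0.8,0,0,0],
    [0,0,0,0],
  ],
)

```text
time: 6.1
eef_pos: [0.6829, -0.0523, 0.1911]
eef_rot: [179.9, -0.1, 113.4]
wrist_force: [1.0, 0.4, 0.4]
finger_gap: -0.004
grip_force: 0.0
```

Request:
send_rows(
  steps=[
    [0.6,0,0.05,0],
    [0.6,0,0.05,0],
    [0.55,0,0.2,0],
    [0.55,0,0.2,0],
    [0.5,0,0.33,0],
    [0.5,0,0.33,0],
    [0.38,0,0.45,0],
    [0.38,0,0.45,0],
    [0.26,0,0.53,0],
    [0.26,0,0.53,0],
    [0,0,0,0],
  ],
)

```text
time: 7.2
eef_pos: [0.6459, 0.0283, 0.1257]
eef_rot: [-179.8, -0.1, 113.2]
wrist_force: [0.5, 0.4, 1.0]
finger_gap: -0.002
grip_force: 0.0
```

Run:
```python
from h import *
cs()
cv2.imwrite('pics/a.png',np.hstack([cv2.resize(get_image(n)[120:280,b:b+160,::-1],None,fx=2.5,fy=2.5) for n,b in(('top',180),('side',180))]))
```

```text
t 7.2 case xy [ 0.0277 -0.0168] tip z 0.1117 yaw 113.2 F case [0.6 0.2] 1.0 M [ 0.   -0.01 -0.01]
```

View pics/a.png

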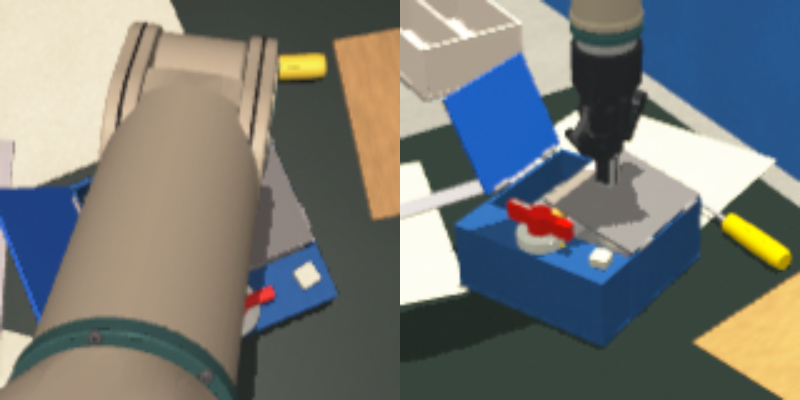

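The side view shows the grey flap nearly down, with the finger at about (605,180). I'll press it flat.

Request:
send_rows(
  steps=[
    [0,0,0.4,0],
    [0,0,0.4,0],
    [0,0,0.2,0],
    [0,0,0.1,0],
    [0,0,0,0],
  ],
)

```text
time: 7.8
eef_pos: [0.6472, 0.0271, 0.1055]
eef_rot: [-180.0, -0.0, 113.1]
wrist_force: [0.3, 0.4, 0.0]
finger_gap: 0.003
grip_force: 0.0
```

```bash
python3 -c "from h import *;cs()"
```

```text
t 7.8 case xy [ 0.0285 -0.0185] tip z 0.0915 yaw 113.14 F case [0.5 0.3] 0.0 M [-0.03  0.01  0.01]
```

Request:
send_rows(
  steps=[
    [0,0,0.1,0],
    [0,0,0.1,0],
    [0,0,0,0],
  ],
)

```text
time: 8.1
eef_pos: [0.6476, 0.0269, 0.1049]
eef_rot: [179.9, -0.0, 113.1]
wrist_force: [-5.8, -0.5, 19.0]
finger_gap: -0.001
grip_force: 9.4
```

Request:
send_rows(
  steps=[
    [0,0,0.1,0],
    [0,0,0,0],
    [0,0,0,0],
  ],
)

```text
time: 8.4
eef_pos: [0.6476, 0.027, 0.1047]
eef_rot: [179.9, -0.0, 113.1]
wrist_force: [-9.1, 1.1, 29.7]
finger_gap: 0.0
grip_force: 14.9
```

Request:
send_rows(
  steps=[
    [0,0,-1,0],
    [0,0,-1,0],
    [0,0,-1,0],
    [0,0,-1,0],
    [0,0,-1,0],
    [0,0,-1,0],
    [0,0,-1,0],
    [0,0,-1,0],
    [0,0,-0.4,0],
    [0,0,0,0],
  ],
)

```text
time: 9.4
eef_pos: [0.648, 0.027, 0.269]
eef_rot: [179.9, 0.0, 113.1]
wrist_force: [-0.1, 0.5, -0.6]
finger_gap: -0.004
grip_force: 0.0
```

Request:
send_rows(
  steps=[
    [1,0,0,0],
    [1,0,0,0],
    [1,0,0,0],
    [1,0,0,0],
    [1,0,0,0],
    [1,0,0,0],
    [1,0,0,0],
    [1,0,0,0],
    [1,0,0,0],
    [1,0,0,0],
    [1,0,0,0],
    [0.2,0,0,0],
  ],
)

```text
time: 10.6
eef_pos: [0.5574, 0.236, 0.2664]
eef_rot: [-179.8, -0.1, 113.4]
wrist_force: [-0.9, 0.7, 0.9]
finger_gap: 0.0
grip_force: 0.0
```

Request:
send_rows(
  steps=[
    [0,0,1,0],
    [0,0,1,0],
    [0,0,1,0],
    [0,0,0.5,0],
    [0,0,0,0],
  ],
)

```text
time: 11.1
eef_pos: [0.5585, 0.2319, 0.196]
eef_rot: [-179.8, 0.0, 113.1]
wrist_force: [0.0, 0.9, 0.2]
finger_gap: -0.005
grip_force: 0.0
```

Run:
```python
from h import *
cs()
cv2.imwrite('pics/b.png',np.hstack([cv2.resize(get_image(n)[120:280,b:b+160,::-1],None,fx=2.5,fy=2.5) for n,b in(('top',180),('side',180))]))
```

```text
t 11.1 case xy [0.0272 0.2048] tip z 0.182 yaw 113.09 F case [0.4 0.8] 0.2 M [ 0.01 -0.   -0.04]
```

View pics/b.png

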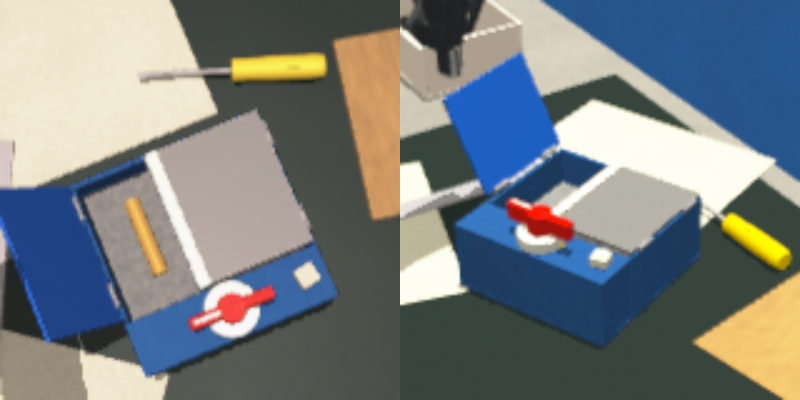

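Grey is flat (white stripe at about (180,220)) and the gripper is behind the blue flap. Now I'll fold the blue one with the mirrored arc.

Request:
send_rows(
  steps=[
    [-0.9,0,0,0],
    [-0.9,0,0,0],
    [-0.9,0,0,0],
    [-0.9,0,0,0],
    [-0.9,0,0,0],
    [0,0,0,0],
  ],
)

```text
time: 11.8
eef_pos: [0.5967, 0.1475, 0.1994]
eef_rot: [179.8, 0.1, 112.9]
wrist_force: [-0.8, -0.4, -0.0]
finger_gap: -0.002
grip_force: 0.0
```

Request:
send_rows(
  steps=[
    [-0.6,0,0.05,0],
    [-0.6,0,0.05,0],
    [-0.55,0,0.2,0],
    [-0.55,0,0.2,0],
    [-0.5,0,0.33,0],
    [-0.5,0,0.33,0],
    [-0.38,0,0.45,0],
    [-0.38,0,0.45,0],
    [-0.26,0,0.53,0],
    [-0.26,0,0.53,0],
    [0,0,0,0],
  ],
)

```text
time: 12.9
eef_pos: [0.6296, 0.0651, 0.1333]
eef_rot: [-179.8, -0.0, 113.1]
wrist_force: [-0.6, 0.4, -0.2]
finger_gap: -0.003
grip_force: 0.0
```

Request:
send_rows(
  steps=[
    [0,0,0.4,0],
    [0,0,0.4,0],
    [0,0,0.2,0],
    [0,0,0.1,0],
    [0,0,0.1,0],
    [0,0,0,0],
  ],
)

```text
time: 13.5
eef_pos: [0.6305, 0.0665, 0.1113]
eef_rot: [-180.0, -0.0, 113.2]
wrist_force: [-0.2, 0.2, 0.1]
finger_gap: -0.001
grip_force: 0.0
```

```bash
python3 -c "from h import *;cs()"
```

```text
t 13.5 case xy [0.0286 0.0243] tip z 0.0973 yaw 113.15 F case [-0.2  0.2] 0.1 M [ 0.   -0.01  0.02]
```

Request:
send_rows(
  steps=[
    [0,0,0.1,0],
    [0,0,0,0],
    [0,0,0,0],
  ],
)

```text
time: 13.8
eef_pos: [0.6307, 0.0666, 0.111]
eef_rot: [180.0, -0.0, 113.2]
wrist_force: [-2.9, -0.7, 8.8]
finger_gap: 0.003
grip_force: 4.8
```

Request:
send_rows(
  steps=[
    [0,0,0.1,0],
    [0,0,0,0],
    [0,0,0,0],
  ],
)

```text
time: 14.1
eef_pos: [0.6308, 0.0665, 0.1108]
eef_rot: [179.9, -0.0, 113.1]
wrist_force: [-6.4, 0.2, 20.8]
finger_gap: -0.001
grip_force: 10.7
```

Both flaps are seated. Now the latch: push the striped end from its -x side, turning the tool along with it about the axis.

Request:
send_rows(
  steps=[
    [0,0,-1,0],
    [0,0,-1,0],
    [0,0,-1,0],
    [0.3,-1,0,0],
    [0,-1,0,0],
    [0,-1,0,0],
    [0,-1,0,0],
    [0,-1,0,0],
    [0,-1,0,0],
    [0,-0.5,0,0],
    [0,0,0,0],
    [0,0,0,0],
  ],
)

```text
time: 15.3
eef_pos: [0.51, 0.0211, 0.1677]
eef_rot: [179.9, 0.0, 113.2]
wrist_force: [-0.1, 0.3, -0.3]
finger_gap: 0.002
grip_force: 0.0
```

Run:
```python
from h import *
s=cs();print(s['joint_pos'])
cv2.imwrite('pics/c.png',np.hstack([cv2.resize(get_image(n)[120:280,b:b+160,::-1],None,fx=2.5,fy=2.5) for n,b in(('top',180),('side',180))]))
```

```text
t 15.3 case xy [-0.1001  0.0299] tip z 0.1537 yaw 113.17 F case [-0.   0.3] -0.3 M [-0.01 -0.04  0.03]
[-14.68563581  31.69080432  13.45270527 113.90987626 -12.14858207
  35.62665641  29.89804766]
```

View pics/c.png

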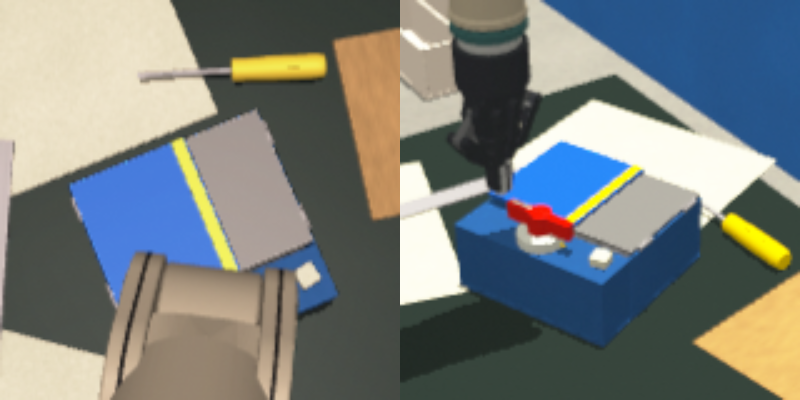

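Both flaps are flat, and the finger is above the deck on the near side of the bar's striped end. I'll lower it and approach.

Request:
send_rows(
  steps=[
    [0,0,1,0],
    [0,0,1,0],
    [0,0,0.3,0],
    [0,0.2,0,0],
    [0,0.15,0,0],
    [0,0,0,0],
  ],
)

```text
time: 16.0
eef_pos: [0.5168, 0.0238, 0.1223]
eef_rot: [179.9, 0.0, 113.2]
wrist_force: [0.4, -0.7, -0.2]
finger_gap: -0.0
grip_force: 0.0
```

Request:
send_rows(
  steps=[
    [0.1,0.16,0,1],
    [0.1,0.16,0,1],
    [0.1,0.16,0,1],
    [0.1,0.16,0,1],
    [0,0,0,0],
  ],
)

```text
time: 16.5
eef_pos: [0.5263, 0.0347, 0.1221]
eef_rot: [179.9, 0.0, 89.2]
wrist_force: [0.1, 0.2, -0.3]
finger_gap: 0.002
grip_force: 0.0
```

```bash
cat >> h.py <<'E'
def lat():
    s=cs();p=RC.T@(s['eef_pos'][:2]-C)-[-.0725,0];y=np.radians(s['eef_rot'][2])-Y
    x=np.array([np.cos(y),np.sin(y)]);v=np.array([np.sin(y),-np.cos(y)])
    f=RC.T@s['wrist_force'][:2];print('tool turned cw rad',round(np.pi/2-y,3),'rel axis in tool mm',(p@x*1e3).round(1),(p@v*1e3).round(1),'F tool',(f@x).round(1),(f@v).round(1),'torque on bar cw',(-(p[0]*-f[1]-p[1]*-f[0])).round(3))
E
python3 -c "from h import *;lat()"
```

```text
t 16.5 case xy [-0.0798  0.036 ] tip z 0.1081 yaw 89.17 F case [0.2 0.2] -0.3 M [-0.01  0.   -0.04]
tool turned cw rad 0.417 rel axis in tool mm 29.9 -21.2 F tool 0.2 0.1 torque on bar cw -0.008
```

Request:
send_rows(
  steps=[
    [0.1,0.16,0,1],
    [0.1,0.16,0,1],
    [0.1,0.16,0,1],
    [0,0,0,0],
  ],
)

```text
time: 16.9
eef_pos: [0.5363, 0.0393, 0.1218]
eef_rot: [180.0, -0.0, 71.3]
wrist_force: [0.1, -0.2, -0.2]
finger_gap: -0.005
grip_force: 0.0
```

Run:
```python
from h import *
lat()
cv2.imwrite('pics/d.png',np.hstack([cv2.resize(get_image(n)[150:270,b:b+120,::-1],None,fx=3.3,fy=3.3) for n,b in(('top',200),('side',190))]))
```

```text
t 16.9 case xy [-0.0688  0.0363] tip z 0.1078 yaw 71.29 F case [ 0.  -0.2] -0.2 M [ 0.04 -0.03  0.04]
tool turned cw rad 0.729 rel axis in tool mm 29.5 -21.4 F tool -0.1 0.1 torque on bar cw -0.001
```

View pics/d.png

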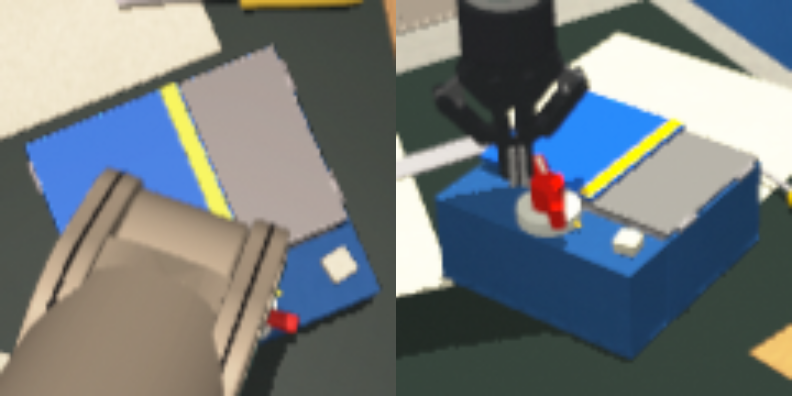

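The bar (red, side panel (548,190)) is turning with the finger. I'll go on in smaller steps.

Request:
send_rows(
  steps=[
    [0.05,0.08,0,0.5],
    [0.05,0.08,0,0.5],
    [0.05,0.08,0,0.5],
    [0,0,0,0],
  ],
)

```text
time: 17.4
eef_pos: [0.5412, 0.0401, 0.1216]
eef_rot: [-180.0, -0.0, 62.3]
wrist_force: [-1.1, 0.8, 0.9]
finger_gap: 0.003
grip_force: 0.6
```

```bash
python3 -c "from h import *;lat()"
```

```text
t 17.4 case xy [-0.064   0.0351] tip z 0.1076 yaw 62.29 F case [-0.7  1.1] 0.9 M [0.04 0.21 0.01]
tool turned cw rad 0.887 rel axis in tool mm 28.8 -21.8 F tool 0.2 -1.3 torque on bar cw 0.034
```

Request:
send_rows(
  steps=[
    [0.05,0.08,0,0.5],
    [0.05,0.08,0,0.5],
    [0.05,0.08,0,0.5],
    [0,0,0,0],
  ],
)

```text
time: 17.8
eef_pos: [0.5471, 0.0404, 0.1216]
eef_rot: [-180.0, -0.0, 53.3]
wrist_force: [-0.9, 1.1, 1.2]
finger_gap: -0.0
grip_force: 0.7
```

```bash
python3 -c "from h import *;lat()"
```

```text
t 17.8 case xy [-0.0584  0.033 ] tip z 0.1076 yaw 53.3 F case [-0.4  1.4] 1.2 M [0.29 0.15 0.08]
tool turned cw rad 1.043 rel axis in tool mm 28.8 -21.4 F tool 0.3 -1.4 torque on bar cw 0.033
```

Request:
send_rows(
  steps=[
    [0.05,0.08,0,0.5],
    [0.05,0.08,0,0.5],
    [0,0,0,0],
  ],
)

```text
time: 18.1
eef_pos: [0.5496, 0.0408, 0.1214]
eef_rot: [-179.8, 0.0, 47.3]
wrist_force: [-3.6, 4.1, 3.7]
finger_gap: 0.003
grip_force: 2.6
```

Request:
send_rows(
  steps=[
    [0.05,0.08,0,0.5],
    [0.05,0.08,0,0.5],
    [0,0,0,0],
  ],
)

```text
time: 18.4
eef_pos: [0.5523, 0.0411, 0.1212]
eef_rot: [-179.7, 0.1, 41.4]
wrist_force: [-6.4, 4.3, 5.0]
finger_gap: -0.003
grip_force: 3.9
```

```bash
python3 -c "from h import *;lat()"
```

```text
t 18.4 case xy [-0.0534  0.0317] tip z 0.1072 yaw 41.35 F case [-4.2  6.5] 5.0 M [1.06 1.18 0.08]
tool turned cw rad 1.252 rel axis in tool mm 28.1 -24.1 F tool -1.9 -7.5 torque on bar cw 0.256
```

The detent is resisting now. I'll go on in small bites.

Request:
send_rows(
  steps=[
    [0.05,0.08,0,0.5],
    [0.05,0.08,0,0.5],
    [0,0,0,0],
  ],
)

```text
time: 18.7
eef_pos: [0.5539, 0.0418, 0.121]
eef_rot: [-179.4, 0.2, 35.4]
wrist_force: [-10.0, 9.1, 9.4]
finger_gap: 0.001
grip_force: 6.6
```

Request:
send_rows(
  steps=[
    [0.05,0.08,0,0.5],
    [0,0,0,0],
  ],
)

```text
time: 18.9
eef_pos: [0.5548, 0.0421, 0.121]
eef_rot: [-179.2, 0.3, 32.4]
wrist_force: [-11.6, 10.3, 10.3]
finger_gap: 0.003
grip_force: 8.0
```

```bash
python3 -c "from h import *;lat()"
```

```text
t 18.9 case xy [-0.0507  0.0316] tip z 0.107 yaw 32.45 F case [-6.7 14. ] 10.3 M [ 2.11  2.44 -0.01]
tool turned cw rad 1.407 rel axis in tool mm 26.7 -27.6 F tool -4.3 -14.9 torque on bar cw 0.516
```

The force is higher than the detent should give, so I'll look before pushing on.

Run:
```python
from h import *
lat()
a=get_image('side')[165:245,200:280,::-1];b=get_image('wrist')[:,:,::-1]
cv2.imwrite('pics/e.png',np.hstack([cv2.resize(a,(400,400),interpolation=cv2.INTER_CUBIC),cv2.copyMakeBorder(cv2.resize(b,(400,300)),0,100,0,0,0)]))
```

```text
t 18.9 case xy [-0.0507  0.0316] tip z 0.107 yaw 32.45 F case [-6.7 14. ] 10.3 M [ 2.11  2.44 -0.01]
tool turned cw rad 1.407 rel axis in tool mm 26.7 -27.6 F tool -4.3 -14.9 torque on bar cw 0.516
```

View pics/e.png

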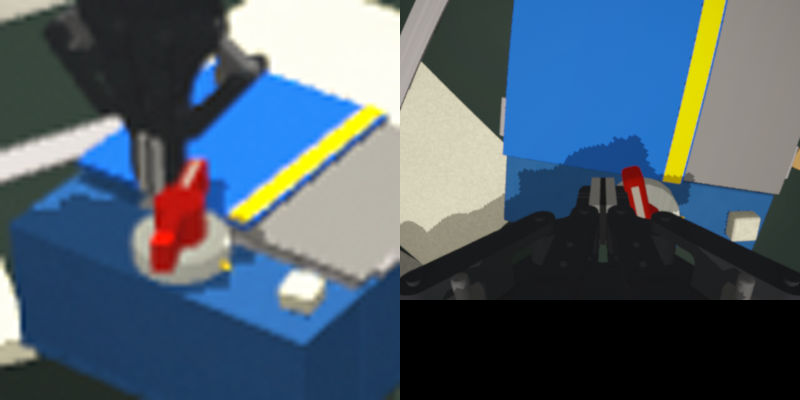

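The bar is in contact only with the finger, and the flaps are flush. It is at about 1.2 rad, inside the detent, so I'll go on in small steps.

Request:
send_rows(
  steps=[
    [0.02,0.08,0,0],
    [0,0,0,0],
    [0,0,0,0],
  ],
)

```text
time: 19.3
eef_pos: [0.56, 0.0375, 0.1213]
eef_rot: [-179.8, 0.0, 32.4]
wrist_force: [0.1, 1.9, -1.2]
finger_gap: -0.002
grip_force: 0.9
```

```bash
cat >> h.py <<'E'
def bar():
    s=state();p=RC.T@(s['eef_pos'][:2]-C)-[-.0725,0];y=np.radians(s['eef_rot'][2])-Y;tl=np.pi/2-y
    x=np.array([np.cos(y),np.sin(y)]);v=np.array([np.sin(y),-np.cos(y)])
    print('bar angle est',round(tl-np.arctan2(-(p@v+.0145)-.006,p@x+.008),3))
E
python3 -c "from h import *;lat();bar()"
```

```text
t 19.3 case xy [-0.0477  0.0254] tip z 0.1073 yaw 32.41 F case [0.8 1.7] -1.2 M [ 0.39  0.12 -0.01]
tool turned cw rad 1.408 rel axis in tool mm 28.6 -21.0 F tool 1.1 -1.6 torque on bar cw 0.022
bar angle est 1.394
```

The force is gone: it snapped. I'll back away and check.

Request:
send_rows(
  steps=[
    [0,-0.3,0,0],
    [0,-0.7,0,0],
    [0,0,-1,0],
    [0,0,-1,0],
    [0,0,-1,0],
    [0,0,-1,0],
    [0,-1,-1,0],
    [0,-1,0,0],
    [0,-1,0,0],
    [0,-1,0,0],
    [0,-1,0,0],
    [0,-1,0,0],
  ],
)

```text
time: 20.5
eef_pos: [0.4859, 0.1554, 0.2215]
eef_rot: [180.0, -0.0, 32.2]
wrist_force: [0.0, -0.3, -0.2]
finger_gap: 0.001
grip_force: 0.0
```

Request:
send_rows(
  steps=[
    [0,-1,0,0],
    [0,-1,0,0],
    [0,-1,0,0],
    [0,-1,0,0],
    [0,-1,0,0],
    [0,-1,0,0],
    [0,0,0,0],
  ],
)

```text
time: 21.2
eef_pos: [0.4207, 0.2588, 0.2211]
eef_rot: [-179.9, 0.0, 32.5]
wrist_force: [-0.1, -0.4, -0.5]
finger_gap: -0.0
grip_force: 0.0
```

Run:
```python
from h import *
t=get_image('top');s=get_image('side')
for n,im in(('top',t),('side',s)):
    i=im.astype(int);m=((i[:,:,0]>140)&(i[:,:,1]<70)&(i[:,:,2]<70)).astype(np.uint8);m[:, :200]=0;m[:,320:]=0;m[:185]=0;m[270:]=0
    q=np.argwhere(m)[:,::-1]
    if n=='top' and len(q)>5:
        w=np.array([RC.T@(onz('top',p,.123)[:2]-C) for p in q.astype(float)]);mu=w.mean(0);e,V=np.linalg.eigh(np.cov((w-mu).T));u=V[:,1]*np.sign(V[0,1]);print(len(q),'centre',mu,'cw angle',np.arctan2(u[0],u[1]),'extent',e**.5)
cv2.imwrite('pics/f.png',np.hstack([cv2.resize(t[190:270,225:325,::-1],(400,320),interpolation=cv2.INTER_CUBIC),cv2.resize(s[165:245,200:300,::-1],(400,320),interpolation=cv2.INTER_CUBIC)]))
```

```text
95 centre [-0.08472166  0.00376651] cw angle 1.7900664872786876 extent [0.00439116 0.02111772]
```

View pics/f.png

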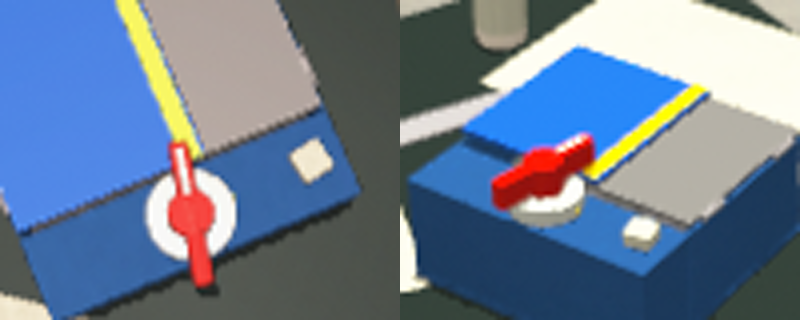

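The bar's striped end now reaches over the closed flaps, at about 1.79 rad, and the eraser is untouched. Next check is the pin's yellow tail, before against after.

Run:
```python
from h import *
for lab,t,s in(('start',cv2.imread('pics/top0.png')[:,:,::-1],cv2.imread('pics/side0.png')[:,:,::-1]),('now',get_image('top'),get_image('side'))):
    for n,im,(y0,y1,x0,x1) in(('top',t,(232,262,255,300)),('side',s,(205,232,225,262))):
        i=im[y0:y1,x0:x1].astype(int);w=np.minimum(i[:,:,0],i[:,:,1])-i[:,:,2]
        q=np.argwhere(w>50);print(lab,n,[(int(b+x0),int(a+y0),int(w[a,b])) for a,b in q][:14])
c=calibration('side')
for x in(.027,.031,.035,.04):print(x,[ [cv2.projectPoints(np.array([[*(C+RC@(np.array([-.0725,0])+x*np.array([np.cos(a),np.sin(a)]))),.092]]),cv2.Rodrigues(calibration(n)['R'])[0],calibration(n)['t'],np.array([[calibration(n)['fx'],0,calibration(n)['cx']],[0,calibration(n)['fy'],calibration(n)['cy']],[0,0,1.]]),calibration(n)['dist'])[0].ravel().round(1) for n in('top','side')] for a in(-.8,-1.57)])
```

```text
start top []
start side [(241, 205, 103), (242, 205, 125), (243, 205, 124), (244, 205, 115), (245, 205, 97), (246, 205, 76), (243, 206, 83), (244, 206, 87), (245, 206, 64), (244, 217, 92), (244, 218, 80), (245, 218, 95)]
now top []
now side [(248, 205, 104), (249, 205, 174), (250, 205, 253), (251, 205, 253), (252, 205, 253), (253, 205, 162), (246, 206, 62), (247, 206, 117), (248, 206, 202), (249, 206, 253), (250, 206, 253), (251, 206, 252), (252, 206, 120), (246, 207, 138)]
0.027 [[array([277.1, 233. ]), array([245.8, 213.3])], [array([283.1, 239.1]), array([243.9, 217.5])]]
0.031 [[array([277.7, 231.5]), array([247.2, 213.1])], [array([284.7, 238.5]), array([245.1, 218. ])]]
0.035 [[array([278.4, 230. ]), array([248.7, 213. ])], [array([286.2, 237.8]), array([246.3, 218.4])]]
0.04 [[array([279.2, 228. ]), array([250.5, 212.8])], [array([288.2, 237. ]), array([247.8, 219. ])]]
```

Run:
```python
from h import *
for lab,im in(('start',cv2.imread('pics/side0.png')[:,:,::-1]),('now',get_image('side'))):
    i=im[212:224,238:254].astype(int);print(lab);print(np.minimum(i[:,:,0],i[:,:,1])-i[:,:,2])
```

```text
start
[[   6    5    7    5    8    7    5    6    7    3    4    6    5    7
     6    4]
 [   5    6    8    6    5    6    4    7    5    5    5    4    6    3
     4    2]
 [  18   18   13   10    8    4    6    6    5    5   -6  -17  -12   -2
     4    4]
 [   3    6   16   18   13    9    7    5   -5   -3  -30  -94 -104  -57
   -38  -12]
 [   7    5    7   11   15   15   29    8  -42  -42  -67 -138 -137 -138
  -137  -90]
 [  20   14   18   13   14   23   92   38 -103 -138 -139 -138 -138 -138
  -137 -139]
 [  12   12   13   13   13   20   80   95  -35 -138 -139 -138 -139 -139
  -141 -141]
 [  13   12   13   12    2   -7  -43  -51  -90 -126 -131 -138 -138 -141
  -141 -141]
 [   7    3   -2  -27  -65  -79  -80  -81  -81  -82  -92 -138 -138 -138
  -138 -138]
 [ -47  -66  -79 -138 -132 -101 -101  -98  -81  -85 -108 -137 -139 -139
  -139 -138]
 [-138 -141 -140 -139 -137 -138 -138 -133 -100 -108 -138 -138 -139 -140
  -141 -138]
 [-137 -138 -138 -138 -138 -139 -138 -139 -137 -137 -139 -139 -140 -138
  -138 -138]]
now
[[   3    5   12   10    4    4    4    9    5    3    5    5    6   
[... 251 characters left out ...]
4  -58
   -40  -18]
 [   6    6    6   10   17   18   38  -11 -113 -139 -139 -138 -138 -138
  -139  -98]
 [  19   13   17   13   13   28  100  -43 -138 -139 -139 -139 -137 -137
  -138 -141]
 [  12   12   13   13   13   20   42  -94 -138 -140 -140 -139 -139 -140
  -140 -143]
 [  13   12   13   12    3  -11  -78 -139 -139 -140 -140 -139 -139 -142
  -141 -141]
 [   7    3   -2  -28  -70 -108 -139 -139 -139 -139 -140 -139 -139 -139
  -139 -139]
 [ -48  -67  -79 -139 -139 -138 -139 -138 -139 -139 -139 -139 -139 -140
  -140 -139]
 [-140 -142 -141 -140 -140 -139 -138 -138 -138 -138 -138 -139 -140 -142
  -141 -138]
 [-139 -139 -139 -140 -139 -139 -139 -139 -138 -138 -139 -140 -141 -139
  -139 -139]]
```

The yellow tail has drawn inward by about 1.3 px, roughly 3.5 mm, so the pin has dropped into the notch. Handing in.

```bash
python3 -c "from rig import *;print(hand_in())"
```

```text
the job is handed in; nothing more can be done
None
```

The case is closed and handed in: grey flap down first, blue flap down over it, and the red latch turned clockwise until it clicked (about 1.79 rad), with its pin appearing from the side camera to have dropped into the notch.

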